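# Open the filter cover of the cutting table's dust box

### The job

Open the filter of the dust box on the cutting table: press the snap tab fully in with a fingertip, until it is flush and stays down, then push the released cover by its rib along the rails, off its seat, until it lies flat on the ledge and the seat round the filter is wholly clear. Only press and push: do not lift the cover or tip it up, and leave the tape roll, tape measure, spray can and screwdriver where they are.

Things in the scene. Friction and masses are not known exactly. Their poses are not given: they have to be found in the camera images.
- dust_box: Long low grey box fixed to the table, 120 mm wide (its x; screw feet to +-78), 318 mm long (its y, -170 to +148 mm, plus a steel outlet stub of 35 mm at the -y end). Origin on the table surface, z up; +y is the way the cover slides. Along y (mm): rear wall, 75 high, -170 to -153; seat with filter opening, 60 high, to -25; ledge, 57 high, to +140; end stop, 67 high, to +148.
- seat_mid (a point): Centre of the seat, on its plane (60 mm above the table), hidden below the closed cover. Side rails at box x = +-52 mm stand to 75 mm height. Over the closed cover's rear half two thin lips reach in from the rails to x = +-46 mm (box y -150 to -90 mm, underside at height 71.5, top at 75.5 mm).
- ledge_mid (a point): Where the middle of the cover's underside lies once it is against the end stop: on the ledge (57 mm above the table, 3 mm lower than the seat), box y = +80 mm. Low side rails at box x = +-54 mm, to 67 mm height.
- filter_cover: Loose flat off-white plastic cover, 100 (its x) x 120 (its y) x 8 mm, about 0.14 kg, on the seat between the rails, axes along the box's. Origin at the centre of its underside: closed at box y = -90, z = 60 mm. It slides to the box's +y only, once the snap tab is in. A cross rib on top: 56 mm wide (x), 10 mm thick (y +5 to +15 in the cover's frame), its top 24 mm above the underside.
- rib_back (a point): Middle of the rib's flat rear (-y) face, the face to push on: 16 mm above the cover's underside, 8 mm above its top face. About 65 mm of flat cover top lies behind it.
- snap_tab (a joint): How far the snap tab is pressed down, m: 0 = out (stands 12 mm above the ledge and blocks the cover's front edge), 0.0125 = fully in (flush with the ledge, clear of the cover). A stiff friction catch: it needs about 5 to 6 N all the way, moves straight down and stays where it is left. Fully in, only a dark slot is seen in its place.
- tab_top (a point): Centre of the top face of the snap tab, an off-white block with a flat top 52 mm (box x) by 40 mm (box y), three grey grip lines, right in front of the cover's +y edge (2 mm gap). Out, its top is 69 mm above the table, 1 mm above the cover's top; it goes down with the tab.
- tape_roll: Bystander: cardboard-brown roll of tape lying flat, 84 mm across, 40 mm high; origin at the centre of its underside.
- tape_measure: Bystander: grey tape measure, 65 x 36 x 60 mm high; origin at the centre of its underside.
- spray_can: Bystander: upright can, 58 mm across, 150 mm high; origin at the centre of its underside.
- screwdriver: Bystander: screwdriver lying on the table, about 0.2 m long, under 40 mm high; its x axis runs along it, handle to -x.
There are look-alikes about, which are no part of the job. Of the things that look like the filter_cover, the middle-sized one is meant.

How it is judged:
By the outcome, as a careful person would: the job done as asked, in the order asked, and still so for the second after the job is handed in, with the robot touching nothing.
It also fails if it takes over 43 s, if anything falls off the work surface, if the arm or the gripper's body presses on something with over 40 N, if the wrist force passes 120 N, or if a joint passes its speed limit or range.

### The arm

A 7-joint arm with a two-finger parallel gripper is mounted at the origin on the work surface. World frame = base frame: x ahead of the robot, y to its left, z up, the work surface at z = 0. Lengths are in m, angles in rad, forces in N, time in s.
With the tool pointing down it reaches from about 0.4 to 0.85 m from the base axis. Payload 4.5 kg.
Tool frame: the origin (TCP) lies on the centre line of the jaws, within the pads' length; the fingertips stand 8 mm ahead of it and the grasp point (between the pads) lies 11 mm behind it; z points along the fingers, x is the direction in which the jaws open and shut, and the axes are right-handed (so a half turn about z gives the same grasp; the last joint's range is limited). The gripper opens to 88 mm and grips with 3 to 60 N. Pads are 18 mm wide; open, the fingers measure 123 mm over their backs; the gripper's body (75 mm by 187 mm) begins 45 mm behind the grasp point.
Start: joints at [-1.155, 0.689, -0.195, 1.565, 0.157, 0.902, -0.215], TCP at [0.233, 0.58, 0.247] pointing down, gripper open.
Joint ranges: [-3.01, 3.01], [-0.46, 2.08], [-1.47, 1.51], [0.13, 2.56], [-1, 4.14], [0.04, 2.09], [-2.66, 2.66]. Speed limits (rad/s): [2.57, 2.57, 3.14, 3.14, 3.14, 3.14, 3.14].

### API

Orientations are given as a unit quaternion [x, y, z, w].
In Python, from plant import get_state, snapshot, finish_job, boxes_of, pinpoint gives the robot as it stands.
- The arm moves only by the shell command python3 -m creep 'ROWS' [FORCE]. ROWS is JSON, a list of rows, each an object with "hand": the finger opening in m, from 0 to 0.0881; "slide": the shift along the tool's x, y, z in m, a list of three; "turn": the turn about the tool's z in degrees. A call has 1 to 5 rows; each row shifts and turns the commanded pose from where the row before left it, along the tool's axes as they then stand; what a row does not reach is not made up. A row lasts 1/8 s, in which the tool goes at most 62.5 mm and 10.7 degrees, less where a joint would pass 70% of its speed; a pose out of reach is approached as far as the arm can. A call is refused whole if a number of a shift passes 0.0625 or a number of a turn 10.7, either way. A call with a gripper value outside its range is refused whole. The fingers move at their own pace and stop on an object; FORCE is the grip in N (left out, the last holds). Time passes only in rows, so rows that do not move let the fingers close. It gives the time, the measured TCP pose, the force and the opening at its end, in the units of the state.
- get_state(): the state, without advancing time (a new reading comes with each control period).
- snapshot(name): name is "side" or "top" or "wrist"; returns a dict with "frame" (420x560x3 uint8, red, green, blue), "depth" (420x560 float32, m along the optical axis (not along the pixel's ray), 0 where there is no reading), "mtx" (3x3 intrinsics, pixels), "camera_from_world" (4x4, takes a point from world to camera coordinates). Camera axes: x right, y down, z forward; pixel columns grow to the right and rows downward; lengths in m; the calibration is good to about 2 mm. A picture is of the moment at which its call begins.
- finish_job(): hands the job in, once; it reports no verdict.
Trained networks look in a picture, given as the dict that the camera call returned (one of the last four; its "shot" number tells which), for a name from the list of things; names that differ only in an ending like _2 or _b are one class to them, and where a whole thing is asked for, a point or a joint stands for the part that bears it (a point fixed in the world has none). Each returns a list of dicts, best first, with "conf" (0 to 1); they miss things now and then, are a little off and sometimes report something else, mostly with a low value. They report only what shows in the picture. A call takes as long as a camera call. They do not tell look-alikes from the thing itself.
- boxes_of(target, picture): "uv" ([column, row] in pixels, amid what is visible of it).
- pinpoint(target, picture): "uv" ([column, row] in pixels: a listed point, or the origin of a listed thing).
The state is a dict: "clock": time; "q": joint angles; "qd": joint speeds; "joint_torque": joint torques, N m; "tool_pos": TCP position; "eef_rot": TCP orientation; "contact_force": force on the tool from outside, world axes, zero at the start; "moment": the same for the moment, N m; "opening": opening from 0.0 (shut) to 1.0 (fully open).
Only numpy, scipy, OpenCV 4.12 (cv2) and the standard library are available. Lean on these libraries where they do the work, as an engineer would, in place of code of your own. Each camera call takes 0.05 s, during which the arm holds its last target.

## Working session

There is one attempt and no reset: what is moved stays moved. The work goes in short steps, Python scripts to look and compute and a shell command to move; the robot and the scene stay as the last step left them, time stands still between calls to the robot, and variables do not carry over. Pictures are saved under pics/ and viewed, and the job is handed in when it is done.

```bash
mkdir -p pics; ls; python3 - <<'E'
from plant import *
import cv2
s=get_state(); print({k:(v if not hasattr(v,'round') else v) for k,v in s.items()})
for n in ("top","side","wrist"):
    p=snapshot(n); cv2.imwrite(f"pics/{n}0.png",p["frame"][:,:,::-1])
    print(n,p["camera_from_world"],p["mtx"])
    for t in ("dust_box","filter_cover","tab_top","rib_back"):
        print(t,[(d["uv"],d["conf"]) for d in pinpoint(t,p)])
E
```

```text
pics
{'clock': 0.0, 'q': array([-1.15520187,  0.69002112, -0.1945607 ,  1.56634455,  0.1572716 ,
        0.90249989, -0.21511167]), 'qd': array([-0.00066273,  0.00097243,  0.00028221,  0.00069301,  0.00117343,
        0.0026883 ,  0.0004777 ]), 'joint_torque': array([ 3.27306020e-05, -5.27551639e+01, -1.26711264e+00, -1.53434390e+01,
       -5.26968122e-02,  6.40497237e-03,  1.56486899e-04]), 'tool_pos': array([0.23264832, 0.57941099, 0.24588789]), 'eef_rot': array([ 8.28402208e-01,  5.60132927e-01, -7.55862274e-04,  5.60262338e-04]), 'contact_force': array([ 0.39414353, -0.41312593,  0.20284062]), 'moment': array([ 0.01127265,  0.05760018, -0.00715924]), 'opening': 0.9981400232157172}
top [[-0.02111315 -0.99962719  0.01731226 -0.07204677]
 [-0.99062193  0.01857865 -0.13536258  0.59514462]
 [ 0.13499048 -0.02000784 -0.99064487  1.12572695]
 [ 0.          0.          0.          1.        ]] [[506.51452155   0.         277.73751924]
 [  0.         506.51452155 209.83302647]
 [  0.           0.           1.        ]]
dust_box [([256.7, 242.8], 0.56)]
filter_cover [([296.7, 258.4], 0.82
[... 464 characters left out ...]
  1.        ]]
dust_box [([254.1, 234.8], 0.74)]
filter_cover [([267.0, 243.9], 0.96), ([419.6, 262.4], 0.79), ([316.3, 339.1], 0.78)]
tab_top [([254.1, 216.3], 0.75)]
rib_back [([264.2, 235.0], 0.86), ([423.6, 257.9], 0.7), ([318.9, 335.7], 0.6)]
wrist [[ 3.72086239e-01  9.28198124e-01  2.72167099e-04 -6.25024247e-01]
 [ 8.95247353e-01 -3.58954686e-01  2.63976723e-01 -3.56706646e-02]
 [ 2.45120395e-01 -9.79784491e-02 -9.64529012e-01  3.87783843e-01]
 [ 0.00000000e+00  0.00000000e+00  0.00000000e+00  1.00000000e+00]] [[300.03064933   0.         279.37730624]
 [  0.         300.03064933 207.82670044]
 [  0.           0.           1.        ]]
dust_box []
filter_cover []
tab_top []
rib_back []
```

View pics/top0.png

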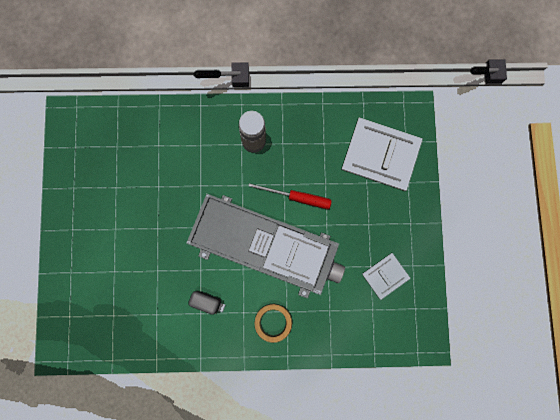

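View pics/side0.png

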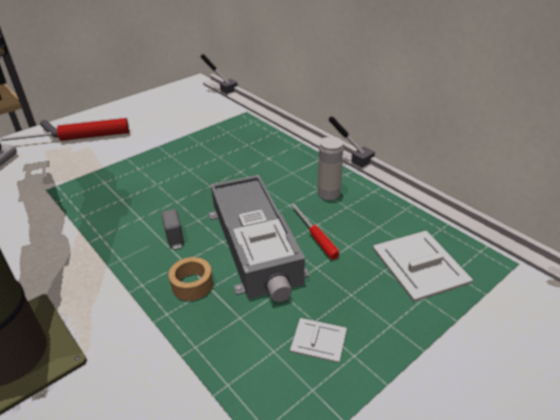

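Candidates for the cover, in the top view: (296,258) on the box, (385,155) large loose plate, and (386,276) small loose plate. The middle-sized one is on the box, in front of the tab at (260,245) and near the stub at (336,272). I'll check this in a crop and measure.

```bash
cat > h.py <<'E'
from plant import *
import numpy as np, cv2
def back(p,uv,z):
    """ray through uv meets world plane z"""
    T=np.linalg.inv(p["camera_from_world"]);K=p["mtx"]
    d=T[:3,:3]@np.linalg.inv(K)@np.array([uv[0],uv[1],1.]);o=T[:3,3]
    return o+d*(z-o[2])/d[2]
def cloud(p):
    K=p["mtx"];T=np.linalg.inv(p["camera_from_world"]);h,w=p["depth"].shape
    u,v=np.meshgrid(np.arange(w),np.arange(h));d=p["depth"]
    P=np.stack([(u-K[0,2])/K[0,0]*d,(v-K[1,2])/K[1,1]*d,d],-1)
    W=P@T[:3,:3].T+T[:3,3]; W[d==0]=np.nan; return W
def proj(p,X):
    C=p["camera_from_world"];X=np.atleast_2d(X);c=X@C[:3,:3].T+C[:3,3];q=c@p["mtx"].T
    return q[:,:2]/q[:,2:]
E
python3 - <<'E'
from h import *
for n in("top","side"):
    p=snapshot(n);W=cloud(p)
    for t,z in (("dust_box",0),("filter_cover",.06),("tab_top",.069),("rib_back",.076),("snap_tab",.069),("screwdriver",0.015),("spray_can",0),("tape_roll",0),("tape_measure",0)):
        print(n,t,[(np.round(back(p,d["uv"],z),3)[:2],d["conf"]) for d in pinpoint(t,p)])
    if n=="top":
        c=p["frame"][180:310,170:360,::-1];cv2.imwrite("pics/crop0.png",cv2.resize(c,None,fx=4,fy=4,interpolation=cv2.INTER_CUBIC))
        m=(W[...,2]>.045)&(W[...,2]<.095);m[:180]=0;m[310:]=0;m[:,:180]=0;m[:,345:]=0
        k,l,st,_=cv2.connectedComponentsWithStats(m.astype(np.uint8))
        i=1+np.argmax(st[1:,4]);X=W[l==i][:,:2].astype(np.float32);r=cv2.minAreaRect(X*1000);print(st[i],r);print(cv2.boxPoints(r))
E
```

```text
top dust_box [(array([ 0.523, -0.05 ]), 0.64)]
top filter_cover [(array([ 0.72 , -0.332]), 0.95), (array([ 0.481, -0.124]), 0.88), (array([ 0.432, -0.326]), 0.57), (array([ 0.752, -0.031]), 0.42)]
top tab_top [(array([ 0.508, -0.043]), 0.61)]
top rib_back [(array([ 0.486, -0.117]), 0.81), (array([ 0.711, -0.335]), 0.61), (array([ 0.428, -0.312]), 0.6)]Traceback (most recent call last):
  File "<stdin>", line 5, in <module>
ValueError: it knows: dust_box, filter_cover, ledge_mid, rib_back, screwdriver, seat_mid, spray_can, tab_top, tape_measure, tape_roll
```

```bash

python3 - <<'E'
from h import *
for n in("top","side"):
    p=snapshot(n);W=cloud(p)
    for t,z in (("dust_box",0),("filter_cover",.06),("tab_top",.069),("rib_back",.076),("screwdriver",0.015),("spray_can",0),("tape_roll",0),("tape_measure",0)):
        print(n,t,[(np.round(back(p,d["uv"],z),3)[:2],d["conf"]) for d in pinpoint(t,p)])
    if n=="top":
        c=p["frame"][180:310,170:360,::-1];cv2.imwrite("pics/crop0.png",cv2.resize(c,None,fx=4,fy=4,interpolation=cv2.INTER_CUBIC))
        m=(W[...,2]>.045)&(W[...,2]<.095);m[:180]=0;m[310:]=0;m[:,:180]=0;m[:,345:]=0
        k,l,st,_=cv2.connectedComponentsWithStats(m.astype(np.uint8))
        i=1+np.argmax(st[1:,4]);X=W[l==i][:,:2].astype(np.float32);r=cv2.minAreaRect(X*1000);print(st[i],r);print(cv2.boxPoints(r))
E
```

```text
top dust_box [(array([ 0.521, -0.037]), 0.84)]
top filter_cover [(array([ 0.435, -0.326]), 0.94), (array([ 0.485, -0.121]), 0.75), (array([ 0.713, -0.322]), 0.67)]
top tab_top [(array([ 0.506, -0.044]), 0.97)]
top rib_back [(array([ 0.711, -0.333]), 0.93), (array([ 0.483, -0.117]), 0.9), (array([ 0.437, -0.311]), 0.89)]
top screwdriver [(array([ 0.631, -0.111]), 0.69), (array([ 0.519, -0.038]), 0.19)]
top spray_can [(array([ 0.772, -0.033]), 0.77)]
top tape_roll []
top tape_measure [(array([0.375, 0.096]), 0.86), (array([ 0.523, -0.036]), 0.73)]
[ 186  193  159  102 7887] ((510.05096435546875, -63.10455322265625), (353.3822326660156, 120.46563720703125), 67.92162322998047)
[[ 387.8213   -204.19902 ]
 [ 499.45325  -249.47899 ]
 [ 632.28064    77.989914]
 [ 520.6487    123.26988 ]]
side dust_box [(array([ 0.524, -0.034]), 0.57)]
side filter_cover [(array([ 0.404, -0.36 ]), 0.94), (array([ 0.68 , -0.367]), 0.75), (array([ 0.495, -0.126]), 0.73)]
side tab_top [(array([ 0.51 , -0.054]), 0.73)]
side rib_back [(array([ 0.492, -0.113]), 0.92), (array([ 0.675, -0.374]), 0.74), (array([ 0.399, -0.368]), 0.59)]
side screwdriver [(array([ 0.617, -0.13 ]), 0.61)]
side spray_can [(array([ 0.761, -0.036]), 0.79)]
side tape_roll [(array([ 0.337, -0.069]), 0.84)]
side tape_measure []
```

View pics/crop0.png

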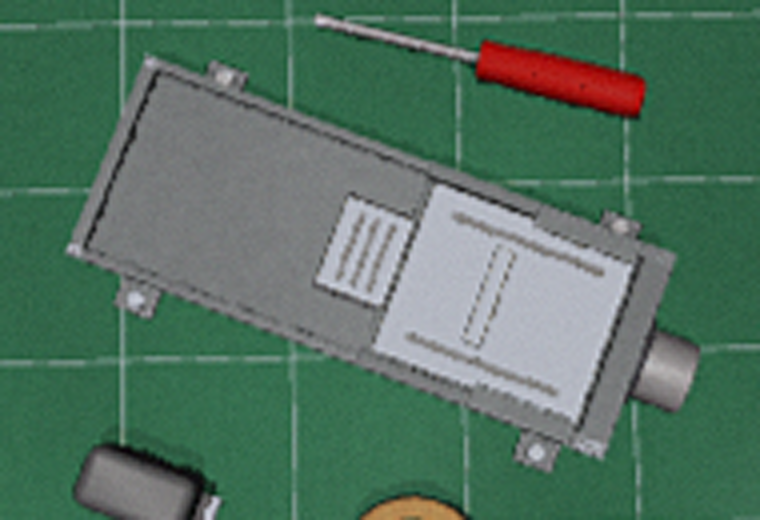

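```bash
cat >> h.py <<'E'
O=np.array([.5208,-.0367]);YB=np.array([132.83,327.47]);YB/=np.linalg.norm(YB);XB=np.array([YB[1],-YB[0]])
def bw(x,y,z): # box mm -> world
    return np.r_[O+XB*x/1e3+YB*y/1e3,z/1e3]
def wb(P): d=(np.array(P[:2])-O)*1e3; return np.array([d@XB,d@YB,P[2]*1e3])
def draw(p,cy=-90,cz=60,tz=69):
    im=p["frame"][:,:,::-1].copy();S=4;im=cv2.resize(im,None,fx=S,fy=S,interpolation=cv2.INTER_CUBIC)
    def poly(pts,c):
        q=np.array([proj(p,bw(*a))[0] for a in pts]);cv2.polylines(im,[np.int32((q+.5)*S)],True,c,1)
    R=lambda x0,x1,y0,y1,z:[(x0,y0,z),(x1,y0,z),(x1,y1,z),(x0,y1,z)]
    poly(R(-60,60,-170,-153,75),(0,0,255));poly(R(-60,60,140,148,67),(0,0,255))
    poly(R(-26,26,-28,12,tz),(255,0,0));poly(R(-50,50,cy-60,cy+60,cz+8),(0,255,0));poly(R(-28,28,cy+5,cy+15,cz+24),(255,0,255))
    return im
E
python3 - <<'E'
from h import *
print(YB,XB,np.degrees(np.arctan2(XB[1],XB[0])))
p=snapshot("top");im=draw(p);cv2.imwrite("pics/ov_top.png",im[740:1220,720:1400])
p=snapshot("side");im=draw(p);cv2.imwrite("pics/ov_side.png",im[680:1240,800:1260])
E
```

```text
[0.37587982 0.92666842] [ 0.92666842 -0.37587982] -22.07870178085617
```

View pics/ov_top.png

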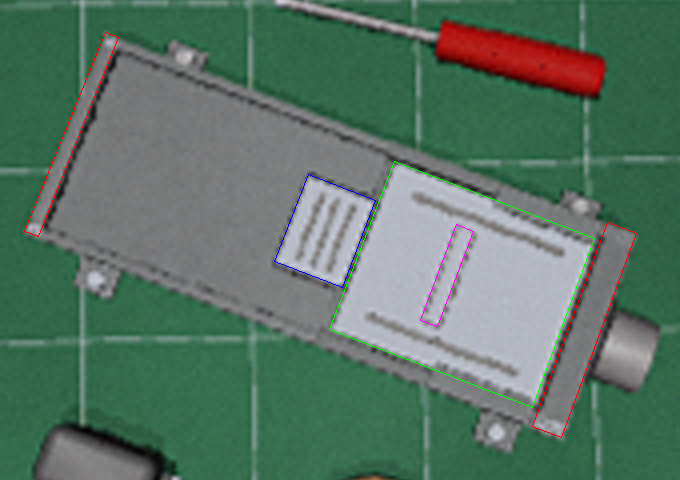

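View pics/ov_side.png

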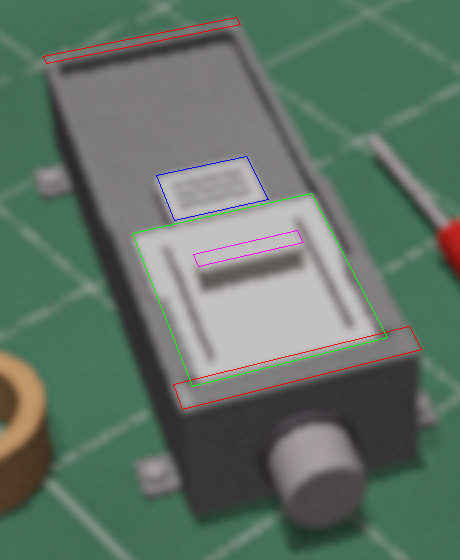

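Only the cover on the box, at (296,258), fits the 100x120 model. The overlay matches it and the tab, with the tab centre at box y -8. Next I turn about 90°, close the hand and fly over.

```bash
python3 -m creep '[{"hand":0,"turn":10,"slide":[0,0,0]},{"hand":0,"turn":10,"slide":[0,0,0]},{"hand":0,"turn":10,"slide":[0,0,0]},{"hand":0,"turn":10,"slide":[0,0,0]},{"hand":0,"turn":10,"slide":[0,0,0]}]' 20
python3 -m creep '[{"hand":0,"turn":10,"slide":[0,0,0]},{"hand":0,"turn":10,"slide":[0,0,0]},{"hand":0,"turn":10,"slide":[0,0,0]},{"hand":0,"turn":10.2,"slide":[0,0,0]},{"hand":0,"turn":0,"slide":[0.033,0.031,0]}]'
python3 -m creep '[{"hand":0,"turn":0,"slide":[0.033,0.031,0]},{"hand":0,"turn":0,"slide":[0.033,0.031,0]},{"hand":0,"turn":0,"slide":[0.033,0.031,0]},{"hand":0,"turn":0,"slide":[0.033,0.031,0]},{"hand":0,"turn":0,"slide":[0.033,0.031,0]}]'
python3 - <<'E'
from h import *
s=get_state();print(s["clock"],s["tool_pos"],s["eef_rot"],wb(s["tool_pos"]),s["q"])
E
```

```text
clock: 2.62
tool_pos: [0.2327, 0.5801, 0.2467]
eef_rot: [0.988, 0.155, -0.0, -0.0]
contact_force: [-0.4, 0.3, -0.3]
opening: 0.459
clock: 3.25
tool_pos: [0.2492, 0.5418, 0.2462]
eef_rot: [0.982, -0.189, -0.001, -0.001]
contact_force: [0.8, -0.4, -0.3]
opening: 0.008
clock: 3.88
tool_pos: [0.347, 0.3322, 0.247]
eef_rot: [0.982, -0.191, 0.0, -0.0]
contact_force: [1.2, 0.6, 0.5]
opening: 0.007
3.875 [0.34700369 0.33217701 0.24695407] [ 9.81543222e-01 -1.91239937e-01  1.94501912e-04 -3.89770224e-04] [-299.70497464  276.50015081  246.95407281] [-1.00501003  0.51287602  0.223796    2.00341961 -0.18274204  0.64319078
 -1.04735873]
```

```bash
python3 -m creep '[{"hand":0,"turn":0,"slide":[0.033,0.031,0]},{"hand":0,"turn":0,"slide":[0.033,0.031,0]},{"hand":0,"turn":0,"slide":[0.033,0.031,0]},{"hand":0,"turn":0,"slide":[0.033,0.031,0]},{"hand":0,"turn":0,"slide":[0.033,0.031,0]}]'
python3 -m creep '[{"hand":0,"turn":0,"slide":[0.033,0.031,0]},{"hand":0,"turn":0,"slide":[0.033,0.031,0]},{"hand":0,"turn":0,"slide":[0.033,0.031,0]},{"hand":0,"turn":0,"slide":[0,0,0.03]},{"hand":0,"turn":0,"slide":[0,0,0.03]}]'
python3 - <<'E'
from h import *
s=get_state();print(s["clock"],s["tool_pos"],s["eef_rot"],wb(s["tool_pos"]),s["q"])
E
```

```text
clock: 4.5
tool_pos: [0.4418, 0.1264, 0.2469]
eef_rot: [0.982, -0.191, 0.0, -0.0]
contact_force: [1.2, 0.1, -0.0]
opening: 0.003
clock: 5.12
tool_pos: [0.4987, 0.0036, 0.1863]
eef_rot: [0.981, -0.192, 0.001, -0.0]
contact_force: [-0.2, 0.7, -0.3]
opening: 0.008
5.125 [0.49867655 0.00357972 0.18634513] [ 9.81362078e-01 -1.92165351e-01  9.17902304e-04 -3.28082714e-04] [-35.64143733  29.01018414 186.34512862] [-0.17914904  0.62608867  0.12720542  2.01501279 -0.15388658  0.50742149
 -0.32801459]
```

```bash
python3 -m creep '[{"hand":0,"turn":0,"slide":[0.0355,0.035,0]},{"hand":0,"turn":0,"slide":[0,0,0.045]},{"hand":0,"turn":0,"slide":[0,0,0.045]},{"hand":0,"turn":0,"slide":[0,0,0]}]'
python3 - <<'E'
from h import *
s=get_state();print(s["clock"],wb(s["tool_pos"]),s["contact_force"])
p=snapshot("side");im=draw(p);cv2.imwrite("pics/a_side.png",im[600:1200,700:1400])
E
```

```text
clock: 5.62
tool_pos: [0.5157, -0.0413, 0.0945]
eef_rot: [0.982, -0.191, -0.003, 0.0]
contact_force: [-1.1, -0.7, 0.0]
opening: 0.005
5.625 [-3.01823241 -6.21469596 94.4732345 ] [-1.06523622 -0.71636931  0.01025605]
```

View pics/a_side.png

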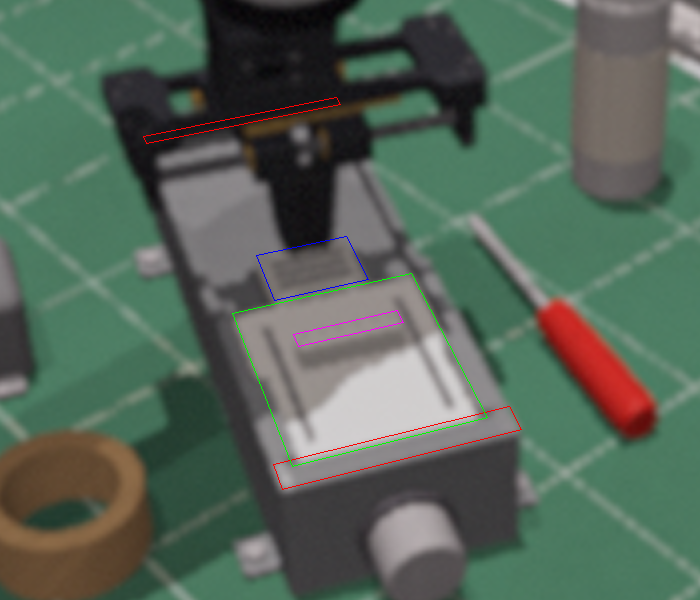

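The picture shows the closed fingertips at (300,245) in the crop, right above the tab. Pressing down now.

```bash
python3 -m creep '[{"hand":0,"turn":0,"slide":[0.002,0,0.01]},{"hand":0,"turn":0,"slide":[0,0,0.006]},{"hand":0,"turn":0,"slide":[0,0,0.003]},{"hand":0,"turn":0,"slide":[0,0,0.003]}]'
python3 -m creep '[{"hand":0,"turn":0,"slide":[0,0,0.003]},{"hand":0,"turn":0,"slide":[0,0,0.002]},{"hand":0,"turn":0,"slide":[0,0,0.001]}]'

```

```text
clock: 6.18
tool_pos: [0.5198, -0.0422, 0.0752]
eef_rot: [0.982, -0.191, 0.0, -0.0]
contact_force: [-0.5, 0.4, 4.4]
opening: 0.003
clock: 6.55
tool_pos: [0.5198, -0.0422, 0.0687]
eef_rot: [0.982, -0.191, 0.0, -0.0]
contact_force: [-0.7, 1.1, 5.2]
opening: 0.009
```

```bash
python3 -m creep '[{"hand":0,"turn":0,"slide":[0,0,0.002]},{"hand":0,"turn":0,"slide":[0,0,0.002]},{"hand":0,"turn":0,"slide":[0,0,0]}]'
python3 -m creep '[{"hand":0,"turn":0,"slide":[0,0,0.001]},{"hand":0,"turn":0,"slide":[0,0,0]}]'
python3 -m creep '[{"hand":0,"turn":0,"slide":[0,0,0.001]},{"hand":0,"turn":0,"slide":[0,0,0]}]'

```

```text
clock: 6.92
tool_pos: [0.5198, -0.0423, 0.0655]
eef_rot: [0.981, -0.191, 0.0, -0.0]
contact_force: [-0.3, 1.8, 12.7]
opening: 0.004
clock: 7.18
tool_pos: [0.5198, -0.0422, 0.0654]
eef_rot: [0.981, -0.191, 0.001, -0.0]
contact_force: [-2.8, 2.0, 23.0]
opening: 0.008
clock: 7.42
tool_pos: [0.5198, -0.0422, 0.0654]
eef_rot: [0.981, -0.192, 0.001, -0.0]
contact_force: [-4.1, 1.5, 32.9]
opening: 0.007
```

Tab bottomed: force rises without motion at about z 57. Lift, move behind the rib, and look.

```bash
python3 -m creep '[{"hand":0,"turn":0,"slide":[0,0,-0.02]},{"hand":0,"turn":0,"slide":[0,0,-0.03]},{"hand":0,"turn":0,"slide":[0,0.05,0]},{"hand":0,"turn":0,"slide":[-0.001,0.05,0]},{"hand":0,"turn":0,"slide":[0,0,0]}]'
python3 - <<'E'
from h import *
s=get_state();print(s["clock"],wb(s["tool_pos"]),s["contact_force"])
p=snapshot("side");im=draw(p);cv2.imwrite("pics/b_side.png",im[600:1200,700:1400])
p=snapshot("top");im=draw(p,tz=57);cv2.imwrite("pics/b_top.png",im[740:1220,720:1400])
E
```

```text
clock: 8.05
tool_pos: [0.4781, -0.1394, 0.1123]
eef_rot: [0.981, -0.196, -0.001, 0.002]
contact_force: [0.5, 0.7, -0.5]
opening: 0.004
8.05 [  -1.00572139 -111.23278588  112.32506018] [ 0.47263834  0.65785424 -0.45033613]
```

View pics/b_side.png

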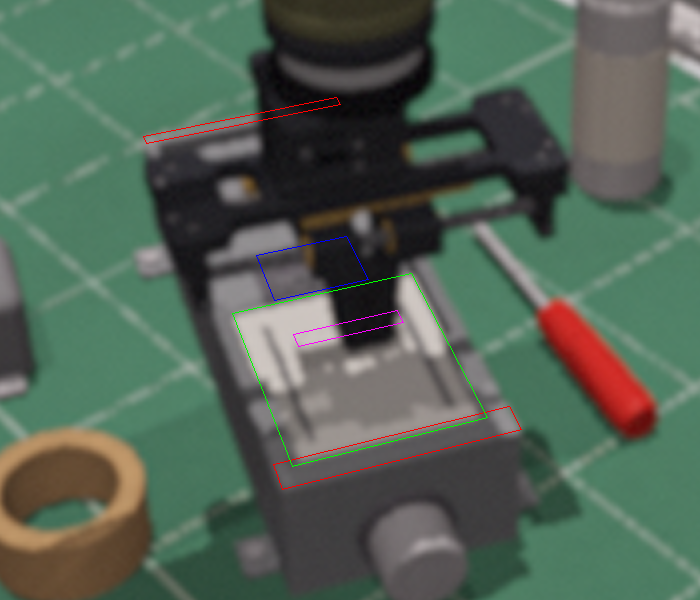

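View pics/b_top.png

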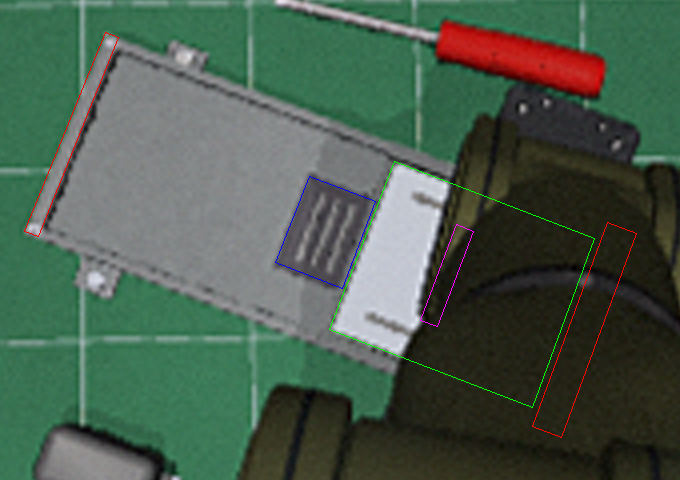

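The top crop shows the tab as a dark recess at (325,232). I check the heights there and the settled pose, then descend behind the rib.

```bash
python3 -m creep '[{"hand":0,"turn":0,"slide":[0,0,0.023]},{"hand":0,"turn":0,"slide":[0,0,0.009]},{"hand":0,"turn":0,"slide":[0,0,0]}]'
python3 - <<'E'
from h import *
s=get_state();print(s["clock"],wb(s["tool_pos"]),s["eef_rot"],s["contact_force"])
p=snapshot("top");W=cloud(p)
for y in (-20,-8,6,25,40): 
    u,v=np.int32(proj(p,bw(0,y,57))[0]+.5);print(y,np.nanmedian(W[v-2:v+3,u-2:u+3,2]))
E
```

```text
clock: 8.52
tool_pos: [0.4809, -0.1334, 0.08]
eef_rot: [0.982, -0.191, -0.001, -0.0]
contact_force: [0.3, 0.4, -0.4]
opening: 0.005
8.525 [  -0.64039306 -104.60562242   80.04801826] [ 9.81679165e-01 -1.90539423e-01 -7.99834795e-04 -3.24647370e-04] [ 0.26607743  0.43607747 -0.37365416]
-20 0.05795681488293747
-8 0.05755825221730926
6 0.057998878395171705
25 0.057823389394332514
40 0.05681365342764133
```

```bash
python3 -m creep '[{"hand":0,"turn":0,"slide":[0,-0.006,0.001]},{"hand":0,"turn":0,"slide":[0,-0.005,0]},{"hand":0,"turn":0,"slide":[0,-0.005,0]},{"hand":0,"turn":0,"slide":[0,-0.005,0]}]'
python3 -m creep '[{"hand":0,"turn":0,"slide":[0,-0.007,0]},{"hand":0,"turn":0,"slide":[0,-0.007,0]},{"hand":0,"turn":0,"slide":[0,-0.007,0]},{"hand":0,"turn":0,"slide":[0,-0.007,0]}]'
python3 - <<'E'
from h import *
s=get_state();print(s["clock"],wb(s["tool_pos"]),s["eef_rot"],s["contact_force"])
p=snapshot("side");y=wb(s["tool_pos"])[1]+9-5;print(y);im=draw(p,cy=y);cv2.imwrite("pics/c_side.png",im[600:1200,700:1400])
E
```

```text
clock: 9.07
tool_pos: [0.4891, -0.1149, 0.0799]
eef_rot: [0.981, -0.191, 0.0, 0.0]
contact_force: [-1.1, -1.1, 0.5]
opening: 0.001
clock: 9.57
tool_pos: [0.4996, -0.0887, 0.0797]
eef_rot: [0.982, -0.191, -0.0, -0.0]
contact_force: [-1.0, -0.8, 1.0]
opening: 0.008
9.575 [ -0.12425996 -56.15602198  79.68186201] [ 9.81514495e-01 -1.91387809e-01 -1.13261895e-05 -4.12072654e-05] [-0.97516763 -0.84130333  0.96862975]
-52.15602197703031
```

View pics/c_side.png

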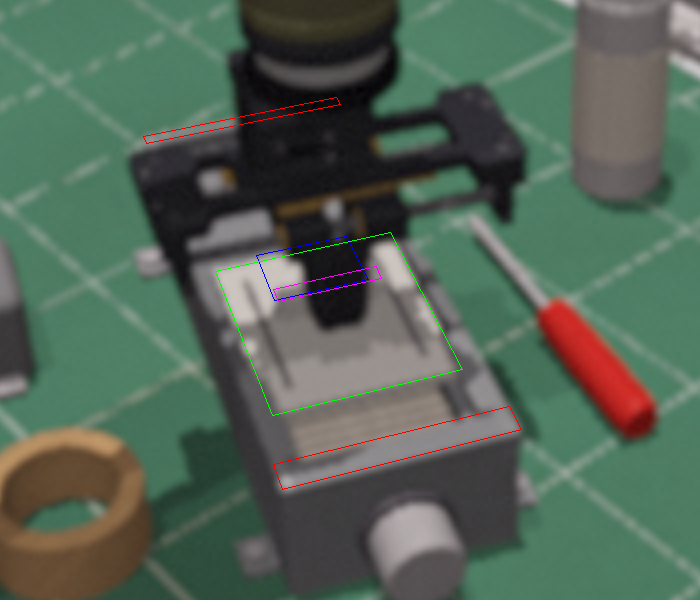

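The cover is sliding, and the filter shows at (370,430). I continue pushing.

```bash
python3 -m creep '[{"hand":0,"turn":0,"slide":[0,-0.008,0]},{"hand":0,"turn":0,"slide":[0,-0.008,0]},{"hand":0,"turn":0,"slide":[0,-0.008,0]},{"hand":0,"turn":0,"slide":[0,-0.008,0]},{"hand":0,"turn":0,"slide":[0,-0.008,0]}]'
python3 -m creep '[{"hand":0,"turn":0,"slide":[0,-0.008,0]},{"hand":0,"turn":0,"slide":[0,-0.008,0]},{"hand":0,"turn":0,"slide":[0,-0.008,0]},{"hand":0,"turn":0,"slide":[0,-0.008,0]},{"hand":0,"turn":0,"slide":[0,-0.008,0]}]'
python3 - <<'E'
from h import *
s=get_state();print(s["clock"],wb(s["tool_pos"]),s["contact_force"])
p=snapshot("side");y=wb(s["tool_pos"])[1]+9-5;print(y);im=draw(p,cy=y);cv2.imwrite("pics/d_side.png",im[600:1200,700:1400])
E
```

```text
clock: 10.25
tool_pos: [0.5146, -0.0514, 0.0797]
eef_rot: [0.982, -0.191, -0.0, -0.0]
contact_force: [-1.1, -0.5, 0.0]
opening: 0.007
clock: 10.88
tool_pos: [0.5296, -0.0145, 0.0797]
eef_rot: [0.982, -0.191, -0.0, -0.0]
contact_force: [0.3, -0.8, 1.0]
opening: -0.001
10.875 [-0.14999097 23.86680316 79.69446785] [ 0.33753447 -0.77802035  0.9702388 ]
27.866803155615372
```

View pics/d_side.png

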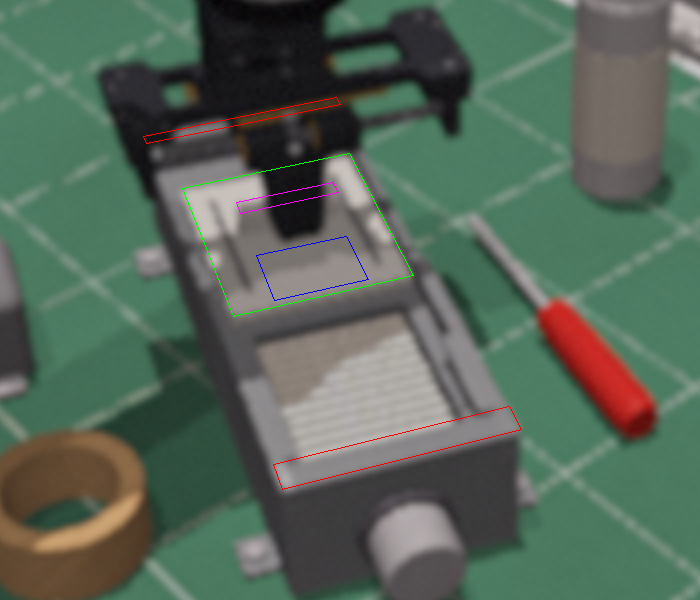

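```bash
python3 -m creep '[{"hand":0,"turn":0,"slide":[0,-0.008,0]},{"hand":0,"turn":0,"slide":[0,-0.008,0]},{"hand":0,"turn":0,"slide":[0,-0.008,0.001]},{"hand":0,"turn":0,"slide":[0,-0.008,0.001]},{"hand":0,"turn":0,"slide":[0,-0.008,0]}]'
python3 -m creep '[{"hand":0,"turn":0,"slide":[0,-0.003,0]},{"hand":0,"turn":0,"slide":[0,-0.003,0]},{"hand":0,"turn":0,"slide":[0,-0.002,0]},{"hand":0,"turn":0,"slide":[0,0,0]}]'
python3 - <<'E'
from h import *
s=get_state();print(s["clock"],wb(s["tool_pos"]),s["contact_force"])
p=snapshot("side");y=wb(s["tool_pos"])[1]+9-5;print(y);im=draw(p,cy=y,cz=57);cv2.imwrite("pics/e_side.png",im[600:1200,700:1400])
E
```

```text
clock: 11.55
tool_pos: [0.5446, 0.0226, 0.0776]
eef_rot: [0.982, -0.191, -0.0, -0.0]
contact_force: [0.5, 0.5, -1.3]
opening: 0.004
clock: 12.05
tool_pos: [0.5476, 0.0295, 0.0777]
eef_rot: [0.982, -0.191, 0.0, -0.0]
contact_force: [-0.5, -0.5, -0.3]
opening: 0.005
12.05 [-7.66776891e-02  7.14605709e+01  7.77470914e+01] [-0.47457281 -0.5109589  -0.29402484]
75.46057091151687
```

View pics/e_side.png

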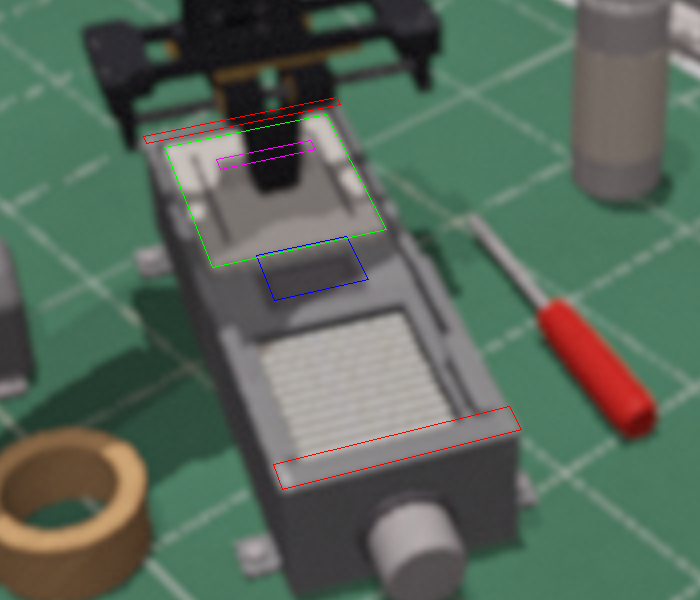

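Seat clear and cover flat on the ledge. I nudge it the last few mm to the stop, watching the force.

```bash
python3 -m creep '[{"hand":0,"turn":0,"slide":[0,-0.002,0]},{"hand":0,"turn":0,"slide":[0,-0.002,0]},{"hand":0,"turn":0,"slide":[0,0,0]}]'
python3 -m creep '[{"hand":0,"turn":0,"slide":[0,-0.001,0]},{"hand":0,"turn":0,"slide":[0,0,0]}]'

```

```text
clock: 12.48
tool_pos: [0.5483, 0.0311, 0.0778]
eef_rot: [0.981, -0.192, -0.0, 0.001]
contact_force: [-1.7, -5.5, 2.3]
opening: 0.007
clock: 12.72
tool_pos: [0.5483, 0.0311, 0.0778]
eef_rot: [0.981, -0.193, -0.001, 0.002]
contact_force: [-1.8, -6.9, 4.1]
opening: 0.006
```

Against the stop. Back off away from the rib first, then lift well clear and look.

```bash
python3 -m creep '[{"hand":0,"turn":0,"slide":[0,0.005,0]},{"hand":0,"turn":0,"slide":[0,0.007,0]},{"hand":0,"turn":0,"slide":[0,0,-0.03]},{"hand":0,"turn":0,"slide":[0,0,-0.06]},{"hand":0,"turn":0,"slide":[0,0,-0.06]}]'
python3 -m creep '[{"hand":0,"turn":0,"slide":[-0.03,-0.05,-0.02]},{"hand":0,"turn":0,"slide":[-0.03,-0.05,0]},{"hand":0,"turn":0,"slide":[-0.03,-0.05,0]},{"hand":0,"turn":0,"slide":[-0.03,-0.05,0]},{"hand":0,"turn":0,"slide":[-0.03,-0.05,0]}]'
python3 -m creep '[{"hand":0,"turn":0,"slide":[-0.02,-0.05,0]},{"hand":0,"turn":0,"slide":[-0.02,-0.05,0]},{"hand":0,"turn":0,"slide":[0,0,0]},{"hand":0,"turn":0,"slide":[0,0,0]}]'
python3 - <<'E'
from h import *
s=get_state();print(s["clock"],wb(s["tool_pos"]),s["contact_force"])
p=snapshot("top");im=draw(p,cy=80,cz=57,tz=57);cv2.imwrite("pics/f_top.png",im[740:1220,720:1400]);W=cloud(p)
for x,y in ((-35,30),(35,30),(-35,60),(35,60),(-35,125),(35,125),(0,-8),(0,-40),(-40,-60)):
    u,v=np.int32(proj(p,bw(x,y,65 if y>20 else 58))[0]+.5);print(x,y,np.nanmedian(W[v-1:v+2,u-1:u+2,2]).round(4))
for t,z in (("filter_cover",.057),("rib_back",.073),("screwdriver",0.015),("spray_can",0),("tape_roll",0),("tape_measure",0)):
    print(t,[(np.round(back(p,d["uv"],z),3)[:2],wb(back(p,d["uv"],z)).round(),d["conf"]) for d in pinpoint(t,p)])
p=snapshot("side");im=draw(p,cy=80,cz=57,tz=57);cv2.imwrite("pics/f_side.png",im[600:1200,700:1400])
E
```

```text
clock: 13.35
tool_pos: [0.5446, 0.0233, 0.2291]
eef_rot: [0.982, -0.191, -0.0, -0.0]
contact_force: [0.4, 0.3, -0.2]
opening: 0.004
clock: 13.98
tool_pos: [0.4991, 0.3131, 0.2478]
eef_rot: [0.982, -0.191, -0.0, -0.0]
contact_force: [0.1, -0.2, 0.1]
opening: 0.005
clock: 14.48
tool_pos: [0.5003, 0.4177, 0.2474]
eef_rot: [0.981, -0.192, -0.0, 0.001]
contact_force: [-0.0, -1.4, -0.2]
opening: 0.002
14.475 [-189.8556878   413.39089332  247.37408973] [-0.01120422 -1.36121388 -0.20213923]
-35 30 0.0654
35 30 0.0667
-35 60 0.0664
35 60 0.0662
-35 125 0.0647
35 125 0.0668
0 -8 0.0567
0 -40 0.0589
-40 -60 0.0545
filter_cover [(array([ 0.442, -0.329]), array([  36., -300.,   57.]), 0.93), (array([ 0.717, -0.328]), array([ 291., -196.,   57.]), 0.77), (array([0.544, 0.036]), array([-6., 76., 57.]), 0.72)]
rib_back [(array([0.556, 0.04 ]), array([ 4., 84., 73.]), 0.82), (array([ 0.436, -0.318]), array([  27., -293.,   73.]), 0.8), (array([ 0.715, -0.327]), array([ 290., -196.,   73.]), 0.68)]
screwdriver [(array([ 0.633, -0.108]), array([131., -24.,  15.]), 0.74), (array([ 0.342, -0.063]), array([-155.,  -92.,   15.]), 0.33)]
spray_can [(array([ 0.766, -0.033]), array([226.,  96.,   0.]), 0.87), (array([0.564, 0.05 ]), array([ 7., 96.,  0.]), 0.32)]
tape_roll [(array([ 0.337, -0.063]), array([-160.,  -93.,    0.]), 0.74)]
tape_measure [(array([0.382, 0.093]), array([-177.,   68.,    0.]), 0.6)]
```

View pics/f_top.png

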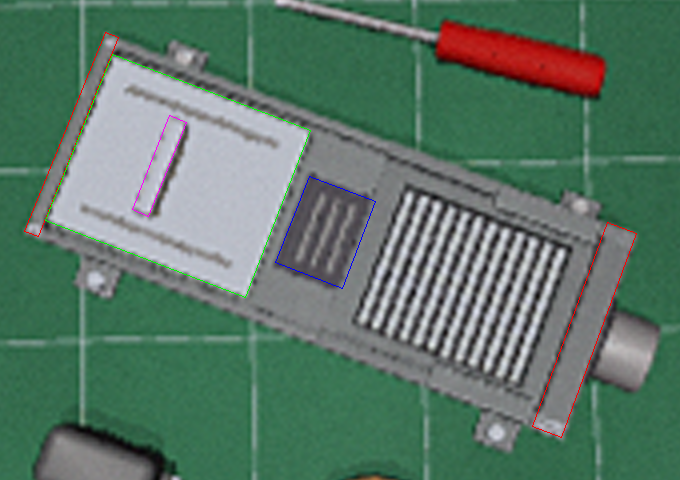

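View pics/f_side.png

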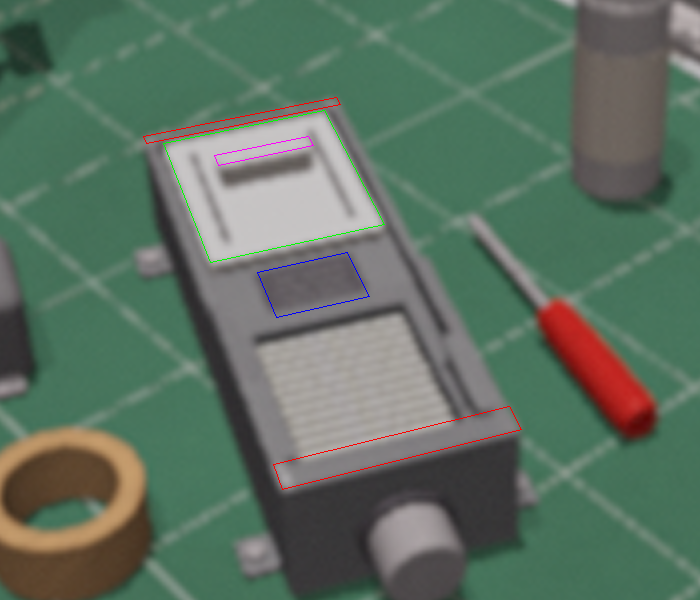

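Both views show the cover flat on the ledge against the stop, at (180,175) in the top crop. The tab is sunk at (325,232), the filter and seat are clear, and the bystanders haven't moved. Handing in.

```bash
python3 -c "
from plant import *
print(finish_job())"
```

```text
the job is handed in; nothing more can be done
None
```

The filter is open and the job is handed in at about 14.6 s of the 43 s allowed. I pressed the snap tab in with the closed fingertips until it bottomed out (wrist force up to about 33 N). Then I pushed the cover by its rib, with under 2 N at the readings on the way, until it met the end stop at about 7 N.

**Last checks, with the arm clear of everything:**
- **Tab:** its top reads about 57 mm above the table, flush with the ledge, and it stayed down.
- **Cover:** its top reads 65 to 67 mm at six points, so it lies flat. The outline drawn at box y = +80 mm matches it in both the top and side views.
- **Seat:** the filter and the seat around it are wholly clear in both views.
- **Bystanders:** the screwdriver, spray can, tape roll and tape measure are where they were, within the scatter of the measurements.

**Small disagreements:** the network put the cover at (-6, 76) mm in box coordinates instead of (0, 80). It also gave a few low-confidence stray detections. The overlays and the contact with the stop contradict the offset, so I took it as network error.

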